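Set the sauce pot upright in the tasting board

TASK

Take the white sauce pot that is lying on its side and set it in the square recess of the wooden tasting board: standing on its base with the open mouth up, fully down in the recess, and its pouring lip pointing along the drip groove that runs from the recess to the board's edge. Set it down gently, without dropping it, let go, and leave the jar, the pepper shaker and the tin where they stand.

Things in the scene. Friction and masses are not known exactly. Their poses are not given: they have to be found in the camera images.
- pot: white ceramic sauce pot, loose, about 0.16 kg: a square open box 56 x 56 mm outside and 44 mm tall, walls 4 mm, base 5 mm. Origin: centre of the outside of its base; z points from the base out of the open mouth, x towards the side with the pouring lip. It starts lying on the wall across from the lip: z level, mouth facing away from the robot (+x), to the left (+y) or between, lip side (x) up
- mouth (a point): centre of the pot's open mouth, 44 mm from the base; axes as the pot's
- lip (a point): tip of the pot's pouring lip: a tab 18 mm wide and 5 mm thick at the rim, standing out 9 mm from the +x wall, level with the rim; axes as the pot's
- board: light wooden tasting board, fixed, 180 (x) x 240 (y) x 20 mm thick. Origin: centre of its underside, on the counter. At its centre a square recess 64 x 64 mm, 8 mm deep, sides along x and y; a drip groove 16 wide, 8 deep runs from it along the board's +x to its edge, on the side facing right (-y) or away from the robot. Crispbread rounds up to 10 mm high lie at its -x corners
- recess (a point): centre of the recess floor, 12 mm above the counter and 8 mm below the board's top; axes as the board's (the groove leaves towards +x)
- jar: bystander: preserve jar with metal lid, 60 mm diameter, 75 mm tall; origin at the centre of its underside
- shaker: bystander: turned wooden pepper shaker, 44 mm diameter, 100 mm tall; origin at the centre of its underside
- tin: bystander: low steel tin, 80 mm diameter, 35 mm tall; origin at the centre of its underside
Mind the look-alikes: they are no part of the job. Leave any pink or purple look-alike of the pot alone.

How it is judged:
At the end, for the whole second after the job is handed in: The pot stands at rest and released in the recess, mouth up (within 0.08 rad of upright), its base within 3 mm of the recess floor and within 8 mm of its centre, its lip on the groove side and pointing along the groove within 0.2 rad (angle between pot's own z axis and vertical below 0.08 rad and z of pot in the frame of recess between -0.003 and 0.003 m and horizontal distance between pot and recess below 0.008 m and x of lip in the frame of recess above 0.025 m and angle between the x axis of pot and the x axis of board, either way round below 0.2 rad and linear speed of pot below 0.02 m/s); the robot touches nothing.
It fails at once if the pot is dropped (falls freely at more than 0.7 m/s, about 25 mm) (linear speed of pot above 0.7 m/s and contact force between the fingers and pot below 0.05 N).
It fails at once if the jar is moved by more than 30 mm (distance of jar from where it was at the start of the episode above 0.03 m).
It fails at once if the shaker is moved by more than 30 mm (distance of shaker from where it was at the start of the episode above 0.03 m).
It fails at once if the tin is moved by more than 30 mm (distance of tin from where it was at the start of the episode above 0.03 m).
It also fails if it takes over 51 s, if anything falls off the work surface, if the arm or the gripper's body presses on something with over 40 N, if the wrist force passes 120 N, or if a joint passes its speed limit or range.

ROBOT

A 7-joint arm with a two-finger parallel gripper is mounted at the origin on the work surface. World frame = base frame: x ahead of the robot, y to its left, z up, the work surface at z = 0. Lengths are in m, angles in rad, forces in N, time in s.
With the tool pointing down it reaches from about 0.4 to 0.925 m from the base axis. Payload 5.6 kg.
Tool frame: the origin (TCP) lies at the centre of the arm's flange, where the gripper is bolted on; the fingertips stand arm.tips_ahead ahead of it and the grasp point (between the pads) lies 155 mm ahead of it (arm.tips_ahead is the distance from the TCP to the fingertips, in m); z points along the fingers, y is the line along which they close (so a half turn about z gives the same grasp; the last joint's range is limited). The gripper opens to 85 mm and grips with 20 to 120 N. Pads are 22 mm wide; open, the fingers measure 114 mm over their backs; the gripper's body (76 mm by 85 mm) begins 54 mm behind the grasp point. The pads swing forward as they close: fully open they stand 13 mm farther back than shut.
Start: joints at [1.157, 0.468, -0.012, 1.603, 0.006, 1.071, -0.056], TCP at [0.235, -0.606, 0.405] pointing down, gripper open.
Joint ranges: [-2.53, 2.53], [-0.31, 2.02], [-1.57, 1.55], [0.28, 2.44], [-1.29, 4.43], [0.15, 1.84], [-2.92, 2.92]. Speed limits (rad/s): [2.57, 2.57, 3.14, 3.14, 3.14, 3.14, 3.14].

INTERFACE

Orientations are given as [roll, pitch, yaw] about the fixed x, y, z axes, in that order (R = Rz(yaw) Ry(pitch) Rx(roll)).
In Python, from bench import sensors, vision, order, arm gives the robot as it stands.
- The arm moves only by the tool move_arm, never from a script. Its argument "targets" is a list of rows, each an object of numbers: "dx", "dy", "dz": the shift along the tool's x, y, z normalised to -1 to 1, where 1 is 4 cm; "ax", "ay", "az": the turn, a rotation vector about the tool's x, y, z normalised to -1 to 1, where 1 is 0.08 rad; "jaw": the opening, from 0 (shut) to 1 (fully open). In form: [{"dx": .., "dy": .., "dz": .., "ax": .., "ay": .., "az": .., "jaw": ..}, ...]. A call has 1 to 12 rows; each row shifts and turns the commanded pose from where the row before left it, along the tool's axes as they then stand; what a row does not reach is not made up. A row lasts 1/10 s, in which the tool goes at most 50 mm and 8.59 degrees, less where a joint would pass 70% of its speed; a pose out of reach is approached as far as the arm can. A call with a number of a shift or a turn outside -1 to 1 is refused whole. A call with a gripper value outside its range is refused whole. The fingers move at their own pace and stop on an object; "grip_force" is the grip in N (left out, the last holds). Time passes only in rows, so rows that do not move let the fingers close. It gives the time, the measured TCP pose, the force, the opening and the grip force at its end, in the units of the state.
- sensors.get_obs(): the state, without advancing time (a new reading comes with each control period).
- vision.get_image(name): name is "scene" or "top" or "wrist"; returns the picture (384x512x3 uint8, blue, green, red); there is no depth.
- vision.camera_model(name): a dict with "mtx" (3x3 intrinsics, pixels), "dist_coeffs" ([k1, k2, p1, p2, k3] as OpenCV has them; the pictures are not rectified), "extrinsics" (4x4, takes a point from camera to world coordinates); the wrist camera has in their place "tool_from_camera" (4x4, takes a point from camera to tool coordinates, whose origin is the TCP and whose axes are the flange's). Camera axes: x right, y down, z forward; pixel columns grow to the right and rows downward; lengths in m; the calibration is good to about 2 mm. A picture is of the moment at which its call begins: read the wrist's pose just before it. camera_model takes no time and is no camera call.
- order.sign_off(): hands the job in; it is judged then, once.
The state is a dict: "time_s": time; "joint_positions": joint angles; "joint_vel": joint speeds; "joint_torque": joint torques, N m; "tool_pos": TCP position; "tcp_rot": TCP orientation; "wrist_force": force on the tool from outside, world axes, zero at the start; "torque": the same for the moment, N m; "grip_width": finger opening in m; "finger_force": force on a finger pad.
Only numpy, scipy, OpenCV 4.12 (cv2) and the standard library are available. Lean on these libraries where they do the work, as an engineer would, in place of code of your own. Each camera call takes 0.05 s, during which the arm holds its last target. There are 200 camera calls.

## Working session

There is one attempt and no reset: what is moved stays moved. The work goes in short steps, Python scripts to look and compute and a tool call to move; the robot and the scene stay as the last step left them, time stands still between calls to the robot, and variables do not carry over. Pictures are saved under pics/ and viewed, at most 10 in all, crops included, and the job is handed in when it is done.

Besides the shell and the picture viewer there is one more tool, called after ">>>" by a JSON object that holds its "fn" and its "kwargs", one argument or row to a line. move_arm: Moves the arm, as the interface text tells. Its arguments: {"type":"object","properties":{"targets":{"type":"array"},"grip_force":{"type":"number"}},"required":["targets"]}

```bash
mkdir -p pics
python3 - <<'E'
from bench import sensors, vision, order, arm
import cv2,numpy as np
o=sensors.get_obs();print(o['time_s'],o['tool_pos'],o['tcp_rot'],arm.tips_ahead,o['grip_width'])
for n in("scene","top"):
    cv2.imwrite(f"pics/{n}0.png",vision.get_image(n))
    m=vision.camera_model(n);print(n,np.round(m['extrinsics'],3).tolist(),m['mtx'][0][0])
E
```

```text
0.0 [ 0.235405   -0.60560674  0.40371623] [-3.13981059e+00  1.37103722e-04  3.70715459e-01] 0.1734 0.0850731990787733
scene [[0.847, 0.42, -0.326, 0.925], [0.532, -0.659, 0.532, -0.521], [0.009, -0.624, -0.782, 0.829], [0.0, 0.0, 0.0, 1.0]] 347.007062015446
top [[0.002, -0.998, 0.069, 0.529], [-1.0, -0.003, -0.012, -0.002], [0.012, -0.069, -0.998, 1.162], [0.0, 0.0, 0.0, 1.0]] 420.621757020187
```

View pics/top0.png

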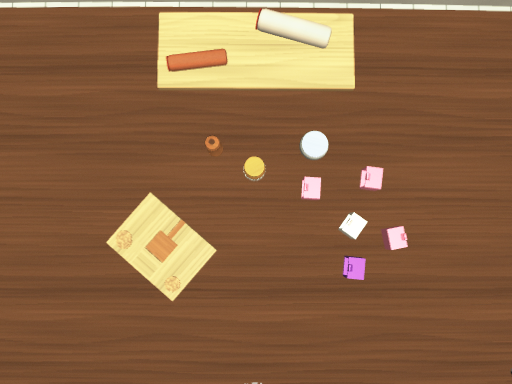

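View pics/scene0.png

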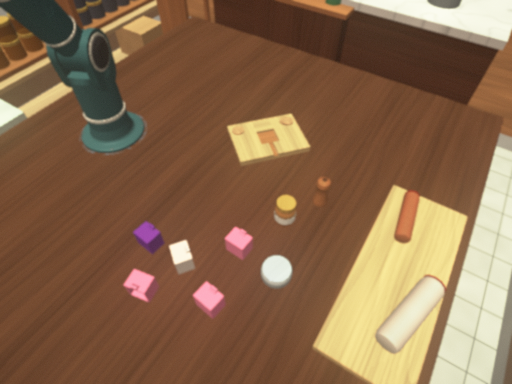

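Run:
```python
import cv2,numpy as np
a=cv2.imread("pics/top0.png");s=cv2.imread("pics/scene0.png")
f=cv2.INTER_CUBIC
A=cv2.resize(a[200:250,328:378],(400,400),interpolation=f)
B=cv2.resize(s[230:280,155:205],(400,400),interpolation=f)
C=cv2.resize(a[188:304,102:220],(400,200*116//118*2),interpolation=f);C=cv2.resize(C,(400,400))
cv2.imwrite("pics/crop1.png",np.vstack([np.hstack([A,B])]))
cv2.imwrite("pics/crop2.png",cv2.resize(a[188:304,102:220],None,fx=5,fy=5,interpolation=f))
```

```text
(no output)
```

View pics/crop1.png

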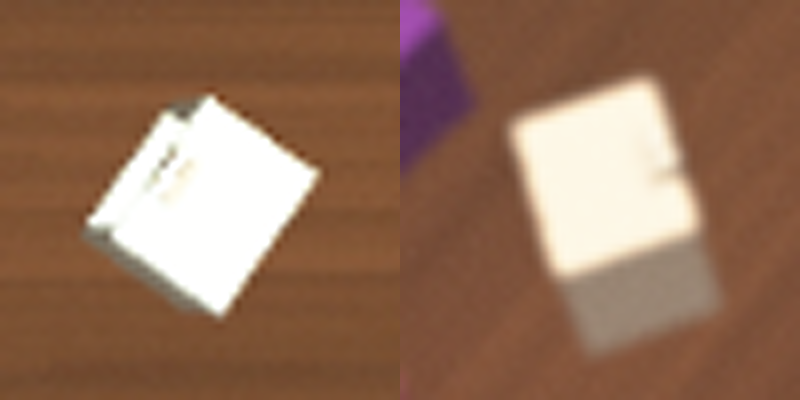

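View pics/crop2.png

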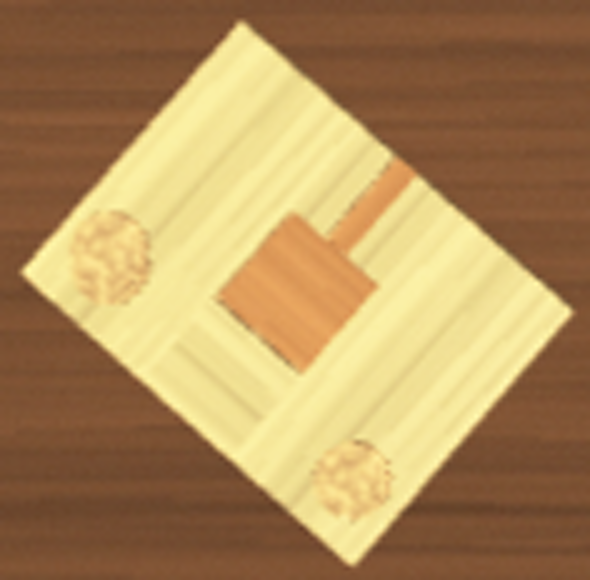

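```bash
cat > h.py <<'E'
from bench import sensors, vision, order, arm
import cv2,numpy as np
from scipy.spatial.transform import Rotation as R
def world(n,uv,z,E=None):
    m=vision.camera_model(n);E=np.array(m['extrinsics'] if E is None else E)
    p=cv2.undistortPoints(np.array(uv,float).reshape(-1,1,2),np.array(m['mtx']),np.array(m['dist_coeffs']))[:,0]
    d=np.c_[p,np.ones(len(p))]@E[:3,:3].T;t=(z-E[2,3])/d[:,2]
    return E[:3,3]+d*t[:,None]
def fit(obj,w):
    "2D rigid fit: yaw, centre, residual"
    oc,wc=obj.mean(0),w.mean(0);a=np.sum((obj-oc)@[1,1j]*0+np.conj((obj-oc)@[1,1j])*((w-wc)@[1,1j]))
    y=np.angle(a);c,s=np.cos(y),np.sin(y);Q=np.array([[c,-s],[s,c]])
    t=wc-Q@oc;return y,t,np.abs(obj@Q.T+t-w).max()
E
python3 - <<'E'
from h import *
print([x for x in dir(arm) if x[0]!='_'])
off=lambda s,x,y,p:[((a+.5)/s-.5+x,(b+.5)/s-.5+y) for a,b in p]
# pot: coordinates (z, y') with z along; corners base-right, base-..., 
w=world("top",off(8,328,200,[(320,173),(222,315),(108,235),(208,95)]),.056)[:,:2]
print(np.round(w,4).tolist(),[round(float(np.linalg.norm(w[i]-w[i-1])),4) for i in range(4)])
# base corners at s=0, mouth s=.044; lateral: left=+
o=np.array([[0,-.028],[0,.028],[.044,.028],[.044,-.028]])
for k in(o,o*[1,-1]): print('pot',fit(k,w))
b=world("top",off(5,102,188,[(241,20),(573,312),(354,566),(22,271)]),.02)[:,:2]
print(np.round(b,4).tolist(),[round(float(np.linalg.norm(b[i]-b[i-1])),4) for i in range(4)])
o=np.array([[.09,.12],[.09,-.12],[-.09,-.12],[-.09,.12]]);print('board',fit(o,b))
r=world("top",off(5,102,188,[(295,213),(376,286),(302,373),(218,297)]),.02)[:,:2]
print('recess',fit(np.array([[.032,.032],[.032,-.032],[-.032,-.032],[-.032,.032]]),r))
for n,u,z in(('jar',(254,167),.075),('shk',(212,143),.1),('tin',(315,145),.035),('pink',(311,187),.056),('pink2',(397,238),.056),('pink3',(372,178),.056),('purp',(354,268),.056)): print(n,np.round(world("top",[u],z)[0],3))
E
```

```text
['IKError', 'tips_ahead']
[[0.5491, -0.2979], [0.5023, -0.2648], [0.5285, -0.2273], [0.5747, -0.261]] [0.0449, 0.0573, 0.0457, 0.0572]
pot (np.float64(0.9529628956156406), array([ 0.52591199, -0.28067315]), np.float64(0.0012578523785436724))
pot (np.float64(-2.216475088656175), array([ 0.55189424, -0.24516896]), np.float64(0.03644072898895476))
[[0.6286, 0.2861], [0.471, 0.1038], [0.3351, 0.22], [0.492, 0.4021]] [0.1792, 0.241, 0.1788, 0.2403]
board (np.float64(-0.7096611959903739), array([0.48168201, 0.25301778]), np.float64(0.0007464256243397971))
recess (np.float64(-0.7185010876467793), array([0.4812016, 0.2525402]), np.float64(0.002920584941826787))
jar [0.689 0.002 0.075]
shk [0.747 0.11  0.1  ]
tin [ 0.756 -0.163  0.035]
pink [ 0.639 -0.149  0.056]
pink2 [ 0.505 -0.376  0.056]
pink3 [ 0.664 -0.312  0.056]
purp [ 0.426 -0.26   0.056]
```

>>> {"fn": "move_arm", "kwargs": {
  "targets": [
    {"dx":0.665,"dy":-0.365,"dz":0.05,"jaw":1},
    {"dx":0.665,"dy":-0.365,"dz":0.05,"jaw":1},
    {"dx":0.665,"dy":-0.365,"dz":0.05,"jaw":1},
    {"dx":0.665,"dy":-0.365,"dz":0.05,"jaw":1},
    {"dx":0.665,"dy":-0.365,"dz":0.05,"jaw":1},
    {"dx":0.665,"dy":-0.365,"dz":0.05,"jaw":1},
    {"dx":0.665,"dy":-0.365,"dz":0.05,"jaw":1},
    {"dx":0.665,"dy":-0.365,"dz":0.05,"jaw":1},
    {"dx":0.665,"dy":-0.365,"dz":0.05,"jaw":1},
    {"dx":0.665,"dy":-0.365,"dz":0.05,"jaw":1}
  ]
}}

```text
invalid input at $.targets[0]: expected keys dx, dy, dz, ax, ay, az, jaw
```

>>> {"fn": "move_arm", "kwargs": {
  "targets": [
    {"dx":0.665,"dy":-0.365,"dz":0.05,"jaw":1},
    {"dx":0.665,"dy":-0.365,"dz":0.05,"jaw":1},
    {"dx":0.665,"dy":-0.365,"dz":0.05,"jaw":1},
    {"dx":0.665,"dy":-0.365,"dz":0.05,"jaw":1},
    {"dx":0.665,"dy":-0.365,"dz":0.05,"jaw":1},
    {"dx":0.665,"dy":-0.365,"dz":0.05,"jaw":1},
    {"dx":0.665,"dy":-0.365,"dz":0.05,"jaw":1},
    {"dx":0.665,"dy":-0.365,"dz":0.05,"jaw":1},
    {"dx":0.665,"dy":-0.365,"dz":0.05,"jaw":1},
    {"dx":0.665,"dy":-0.365,"dz":0.05,"jaw":1}
  ]
}}

```text
invalid input at $.targets[0]: expected keys dx, dy, dz, ax, ay, az, jaw
```

>>> {"fn": "move_arm", "kwargs": {
  "targets": [
    {"az":-0.91,"jaw":1},
    {"az":-0.91,"jaw":1},
    {"az":-0.91,"jaw":1},
    {"az":-0.91,"jaw":1},
    {"az":-0.91,"jaw":1},
    {"az":-0.91,"jaw":1},
    {"az":-0.91,"jaw":1},
    {"az":-0.91,"jaw":1},
    {"jaw":1}
  ]
}}

```text
invalid input at $.targets[0]: expected keys dx, dy, dz, ax, ay, az, jaw
```

>>> {"fn": "move_arm", "kwargs": {
  "targets": [
    {"ay":-0.95,"jaw":1},
    {"ay":-0.95,"jaw":1},
    {"ay":-0.95,"jaw":1},
    {"ay":-0.95,"jaw":1},
    {"ay":-0.95,"jaw":1},
    {"ay":-0.95,"jaw":1},
    {"ay":-0.95,"jaw":1},
    {"ay":-0.95,"jaw":1},
    {"jaw":1}
  ]
}}

```text
invalid input at $.targets[0]: expected keys dx, dy, dz, ax, ay, az, jaw
```

>>> {"fn": "move_arm", "kwargs": {
  "targets": [
    {"dx":0.83,"dy":-0.456,"dz":0.07,"ax":0,"ay":0,"az":0,"jaw":1},
    {"dx":0.83,"dy":-0.456,"dz":0.07,"ax":0,"ay":0,"az":0,"jaw":1},
    {"dx":0.83,"dy":-0.456,"dz":0.07,"ax":0,"ay":0,"az":0,"jaw":1},
    {"dx":0.83,"dy":-0.456,"dz":0.07,"ax":0,"ay":0,"az":0,"jaw":1},
    {"dx":0.83,"dy":-0.456,"dz":0.07,"ax":0,"ay":0,"az":0,"jaw":1},
    {"dx":0.83,"dy":-0.456,"dz":0.07,"ax":0,"ay":0,"az":0,"jaw":1},
    {"dx":0.83,"dy":-0.456,"dz":0.07,"ax":0,"ay":0,"az":0,"jaw":1},
    {"dx":0.83,"dy":-0.456,"dz":0.07,"ax":0,"ay":0,"az":0,"jaw":1}
  ]
}}

```text
time_s: 0.9
tool_pos: [0.4309, -0.3722, 0.3819]
tcp_rot: [-3.141, 0.0, 0.371]
wrist_force: [0.4, 0.2, -0.2]
grip_width: 0.0853
finger_force: 0.0
```

>>> {"fn": "move_arm", "kwargs": {
  "targets": [
    {"dx":0.83,"dy":-0.456,"dz":0.07,"ax":0,"ay":0,"az":0,"jaw":1},
    {"dx":0.83,"dy":-0.456,"dz":0.07,"ax":0,"ay":0,"az":0,"jaw":1},
    {"dx":0.83,"dy":-0.456,"dz":0.07,"ax":0,"ay":0,"az":0,"jaw":1},
    {"dx":0.83,"dy":-0.456,"dz":0.07,"ax":0,"ay":0,"az":0,"jaw":1},
    {"dx":0.83,"dy":-0.456,"dz":0.07,"ax":0,"ay":0,"az":0,"jaw":1},
    {"dx":0.83,"dy":-0.456,"dz":0.07,"ax":0,"ay":0,"az":0,"jaw":1},
    {"dx":0.83,"dy":-0.456,"dz":0.07,"ax":0,"ay":0,"az":0,"jaw":1},
    {"dx":0.83,"dy":-0.456,"dz":0.07,"ax":0,"ay":0,"az":0,"jaw":1}
  ]
}}

```text
time_s: 1.7
tool_pos: [0.6255, -0.1402, 0.3593]
tcp_rot: [-3.141, 0.001, 0.371]
wrist_force: [0.1, 0.2, 0.2]
grip_width: 0.0858
finger_force: 0.0
```

>>> {"fn": "move_arm", "kwargs": {
  "targets": [
    {"dx":0,"dy":0,"dz":0,"ax":0,"ay":0,"az":-0.91,"jaw":1},
    {"dx":0,"dy":0,"dz":0,"ax":0,"ay":0,"az":-0.91,"jaw":1},
    {"dx":0,"dy":0,"dz":0,"ax":0,"ay":0,"az":-0.91,"jaw":1},
    {"dx":0,"dy":0,"dz":0,"ax":0,"ay":0,"az":-0.91,"jaw":1},
    {"dx":0,"dy":0,"dz":0,"ax":0,"ay":0,"az":-0.91,"jaw":1},
    {"dx":0,"dy":0,"dz":0,"ax":0,"ay":0,"az":-0.91,"jaw":1},
    {"dx":0,"dy":0,"dz":0,"ax":0,"ay":0,"az":-0.91,"jaw":1},
    {"dx":0,"dy":0,"dz":0,"ax":0,"ay":0,"az":-0.91,"jaw":1}
  ]
}}

```text
time_s: 2.5
tool_pos: [0.6247, -0.1414, 0.3593]
tcp_rot: [-3.141, 0.0, 0.956]
wrist_force: [0.1, 0.5, 0.1]
grip_width: 0.0853
finger_force: 0.0
```

>>> {"fn": "move_arm", "kwargs": {
  "targets": [
    {"dx":0,"dy":0,"dz":0,"ax":0,"ay":-0.95,"az":0,"jaw":1},
    {"dx":0,"dy":0,"dz":0,"ax":0,"ay":-0.95,"az":0,"jaw":1},
    {"dx":0,"dy":0,"dz":0,"ax":0,"ay":-0.95,"az":0,"jaw":1},
    {"dx":0,"dy":0,"dz":0,"ax":0,"ay":-0.95,"az":0,"jaw":1},
    {"dx":0,"dy":0,"dz":0,"ax":0,"ay":-0.95,"az":0,"jaw":1},
    {"dx":0,"dy":0,"dz":0,"ax":0,"ay":-0.95,"az":0,"jaw":1},
    {"dx":0,"dy":0,"dz":0,"ax":0,"ay":-0.95,"az":0,"jaw":1},
    {"dx":0,"dy":0,"dz":0,"ax":0,"ay":-0.95,"az":0,"jaw":1},
    {"dx":0,"dy":0,"dz":0,"ax":0,"ay":0,"az":0,"jaw":1}
  ]
}}

```text
time_s: 3.4
tool_pos: [0.625, -0.1403, 0.3587]
tcp_rot: [-3.139, 0.609, 0.956]
wrist_force: [0.1, 0.3, -1.2]
grip_width: 0.0853
finger_force: 0.0
```

```bash
cat >> h.py <<'E'
def pose(o=None):
    o=o or sensors.get_obs();return np.array(o['tool_pos']),R.from_euler('xyz',o['tcp_rot']).as_matrix()
def go(grasp,Rt=None,back=0):
    "tool-frame shift (units of 4cm) after the turn (units .08) to bring the grasp point to `grasp`, backed off"
    p,A=pose();Rt=A if Rt is None else Rt
    rv=R.from_matrix(A.T@Rt).as_rotvec()/.08
    t=np.array(grasp)-(.155+back)*Rt[:,2]
    print('turn',np.round(rv,2),'shift new axes',np.round(Rt.T@(t-p)/.04,2),'old axes',np.round(A.T@(t-p)/.04,2),'TCP',np.round(t,3))
def wristE():
    p,A=pose();T=np.eye(4);T[:3,:3]=A;T[:3,3]=p;return T@np.array(vision.camera_model('wrist')['tool_from_camera'])
E
python3 - <<'E'
from h import *
E=wristE();np.save('E1.npy',E);cv2.imwrite('pics/w1.png',vision.get_image('wrist'))
g=np.r_[[.526+.025*np.cos(.953),-.281+.025*np.sin(.953)],.030]
go(g)
m=vision.camera_model('wrist');Ei=np.linalg.inv(E)
e=np.array([np.cos(.953),np.sin(.953),0]);l=np.array([-e[1],e[0],0]);b=np.array([.526,-.281,0])
P=np.array([b+s*e+k*l+[0,0,z] for z in(.056,0) for s,k in((0,-.028),(0,.028),(.044,.028),(.044,-.028))])
uv=cv2.projectPoints(P,cv2.Rodrigues(Ei[:3,:3])[0],Ei[:3,3],np.array(m['mtx']),np.array(m['dist_coeffs']))[0][:,0];print(np.round(uv).tolist())
E
```

```text
turn [0. 0. 0.] shift new axes [1.68 0.02 4.97] old axes [1.68 0.02 4.97] TCP [ 0.592 -0.189  0.157]
[[286.0, 140.0], [230.0, 140.0], [227.0, 103.0], [289.0, 104.0], [283.0, 106.0], [233.0, 105.0], [230.0, 69.0], [286.0, 69.0]]
```

View pics/w1.png

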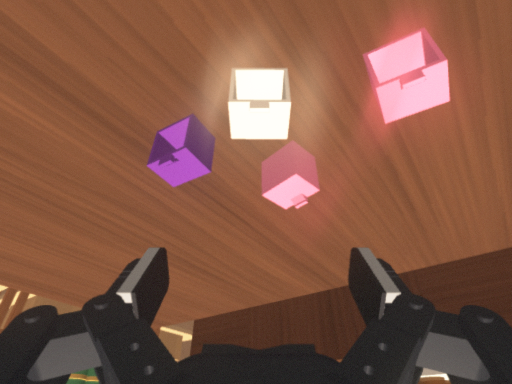

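>>> {"fn": "move_arm", "kwargs": {
  "targets": [
    {"dx":0.42,"dy":0,"dz":0.6,"ax":0,"ay":0,"az":0,"jaw":1},
    {"dx":0.42,"dy":0,"dz":0.6,"ax":0,"ay":0,"az":0,"jaw":1},
    {"dx":0.42,"dy":0,"dz":0.6,"ax":0,"ay":0,"az":0,"jaw":1},
    {"dx":0.42,"dy":0.02,"dz":0.6,"ax":0,"ay":0,"az":0,"jaw":1},
    {"dx":0,"dy":0,"dz":0.5,"ax":0,"ay":0,"az":0,"jaw":1},
    {"dx":0,"dy":0,"dz":0.5,"ax":0,"ay":0,"az":0,"jaw":1},
    {"dx":0,"dy":0,"dz":0.5,"ax":0,"ay":0,"az":0,"jaw":1},
    {"dx":0,"dy":0,"dz":0.5,"ax":0,"ay":0,"az":0,"jaw":1},
    {"dx":0,"dy":0,"dz":0.5,"ax":0,"ay":0,"az":0,"jaw":1},
    {"dx":0,"dy":0,"dz":0.05,"ax":0,"ay":0,"az":0,"jaw":1},
    {"dx":0,"dy":0,"dz":0,"ax":0,"ay":0,"az":0,"jaw":1}
  ]
}}

```text
time_s: 4.55
tool_pos: [0.5918, -0.1894, 0.1589]
tcp_rot: [-3.141, 0.607, 0.952]
wrist_force: [0.2, 1.1, -0.3]
grip_width: 0.0855
finger_force: 0.0
```

>>> {"fn": "move_arm", "kwargs": {
  "targets": [
    {"dx":0,"dy":0,"dz":0,"ax":0,"ay":0,"az":0,"jaw":0.5},
    {"dx":0,"dy":0,"dz":0,"ax":0,"ay":0,"az":0,"jaw":0.3},
    {"dx":0,"dy":0,"dz":0,"ax":0,"ay":0,"az":0,"jaw":0.3},
    {"dx":0,"dy":0,"dz":0,"ax":0,"ay":0,"az":0,"jaw":0.3},
    {"dx":0,"dy":0,"dz":0,"ax":0,"ay":0,"az":0,"jaw":0.3},
    {"dx":0,"dy":0,"dz":0,"ax":0,"ay":0,"az":0,"jaw":0.3},
    {"dx":0,"dy":0,"dz":0,"ax":0,"ay":0,"az":0,"jaw":0.3}
  ],
  "grip_force": 35
}}

```text
time_s: 5.25
tool_pos: [0.5928, -0.1883, 0.16]
tcp_rot: [3.14, 0.607, 0.953]
wrist_force: [1.7, 3.4, 6.0]
grip_width: 0.0555
finger_force: 38.3
```

>>> {"fn": "move_arm", "kwargs": {
  "targets": [
    {"dx":-0.14,"dy":0,"dz":-0.2,"ax":0,"ay":0,"az":0,"jaw":0.3},
    {"dx":-0.28,"dy":0,"dz":-0.4,"ax":0,"ay":0,"az":0,"jaw":0.3},
    {"dx":-0.4,"dy":0,"dz":-0.58,"ax":0,"ay":0,"az":0,"jaw":0.3},
    {"dx":-0.4,"dy":0,"dz":-0.58,"ax":0,"ay":0,"az":0,"jaw":0.3},
    {"dx":-0.4,"dy":0,"dz":-0.58,"ax":0,"ay":0,"az":0,"jaw":0.3},
    {"dx":-0.4,"dy":0,"dz":-0.58,"ax":0,"ay":0,"az":0,"jaw":0.3},
    {"dx":-0.4,"dy":0,"dz":-0.58,"ax":0,"ay":0,"az":0,"jaw":0.3},
    {"dx":-0.4,"dy":0,"dz":-0.58,"ax":0,"ay":0,"az":0,"jaw":0.3},
    {"dx":0,"dy":0,"dz":0,"ax":0,"ay":0.5,"az":0,"jaw":0.3},
    {"dx":0,"dy":0,"dz":0,"ax":0,"ay":0.9,"az":0,"jaw":0.3},
    {"dx":0,"dy":0,"dz":0,"ax":0,"ay":0.9,"az":0,"jaw":0.3},
    {"dx":0,"dy":0,"dz":0,"ax":0,"ay":0.9,"az":0,"jaw":0.3}
  ]
}}

```text
time_s: 6.45
tool_pos: [0.5917, -0.1886, 0.3563]
tcp_rot: [-3.14, 0.349, 0.953]
wrist_force: [0.6, 0.7, -2.9]
grip_width: 0.0557
finger_force: 37.5
```

>>> {"fn": "move_arm", "kwargs": {
  "targets": [
    {"dx":0,"dy":0,"dz":0,"ax":0,"ay":0.9,"az":0,"jaw":0.3},
    {"dx":0,"dy":0,"dz":0,"ax":0,"ay":0.9,"az":0,"jaw":0.3},
    {"dx":0,"dy":0,"dz":0,"ax":0,"ay":0.9,"az":0,"jaw":0.3},
    {"dx":0,"dy":0,"dz":0,"ax":0,"ay":0.9,"az":0,"jaw":0.3},
    {"dx":0,"dy":0,"dz":0,"ax":0,"ay":0.9,"az":0,"jaw":0.3},
    {"dx":0,"dy":0,"dz":0,"ax":0,"ay":0.9,"az":0,"jaw":0.3},
    {"dx":0,"dy":0,"dz":0,"ax":0,"ay":0.9,"az":0,"jaw":0.3},
    {"dx":0,"dy":0,"dz":0,"ax":0,"ay":0.9,"az":0,"jaw":0.3},
    {"dx":0,"dy":0,"dz":0,"ax":0,"ay":0.9,"az":0,"jaw":0.3},
    {"dx":0,"dy":0,"dz":0,"ax":0,"ay":0.9,"az":0,"jaw":0.3},
    {"dx":0,"dy":0,"dz":0,"ax":0,"ay":0.9,"az":0,"jaw":0.3},
    {"dx":0,"dy":0,"dz":0,"ax":0,"ay":0.9,"az":0,"jaw":0.3}
  ]
}}

```text
time_s: 7.65
tool_pos: [0.5915, -0.189, 0.3562]
tcp_rot: [-3.14, -0.514, 0.951]
wrist_force: [0.2, 0.1, -2.8]
grip_width: 0.0553
finger_force: 37.5
```

>>> {"fn": "move_arm", "kwargs": {
  "targets": [
    {"dx":0,"dy":0,"dz":0,"ax":0,"ay":0.94,"az":0,"jaw":0.3},
    {"dx":0,"dy":0,"dz":0,"ax":0,"ay":0.94,"az":0,"jaw":0.3},
    {"dx":0,"dy":0,"dz":0,"ax":0,"ay":0.94,"az":0,"jaw":0.3},
    {"dx":0,"dy":0,"dz":0,"ax":0,"ay":0.94,"az":0,"jaw":0.3},
    {"dx":0,"dy":0,"dz":0,"ax":0,"ay":0.94,"az":0,"jaw":0.3},
    {"dx":0,"dy":0,"dz":0,"ax":0,"ay":0.94,"az":0,"jaw":0.3},
    {"dx":0,"dy":0,"dz":0,"ax":0,"ay":0,"az":0,"jaw":0.3}
  ]
}}

```text
time_s: 8.35
tool_pos: [0.5912, -0.1902, 0.3552]
tcp_rot: [-3.135, -0.964, 0.945]
wrist_force: [0.0, 0.4, -1.8]
grip_width: 0.0558
finger_force: 37.6
```

Run:
```python
from h import *
E=wristE();w=vision.get_image('wrist');s=vision.get_image('scene')
cv2.imwrite('pics/c2.png',np.hstack([w[:,:],cv2.resize(s[100:292,128:270],None,fx=2,fy=2)])[:, :796])
o=sensors.get_obs();print(o['time_s'],o['tool_pos'],o['tcp_rot'],o['joint_positions'])
go([.55,-.04,.026+.06]);go([.55,-.04,.026])
```

```text
8.45 [ 0.59177023 -0.18929858  0.35625605] [-3.13873513 -0.96126768  0.94942901] [ 1.08263118  0.71373082 -0.90325579  1.77790457 -0.62058367  0.70665883
  0.21893203]
turn [0. 0. 0.] shift new axes [-4.15 -3.01  1.99] old axes [-4.15 -3.01  1.99] TCP [ 0.476 -0.144  0.175]
turn [0. 0. 0.] shift new axes [-5.38 -3.    2.85] old axes [-5.38 -3.    2.85] TCP [ 0.476 -0.144  0.115]
```

View pics/c2.png

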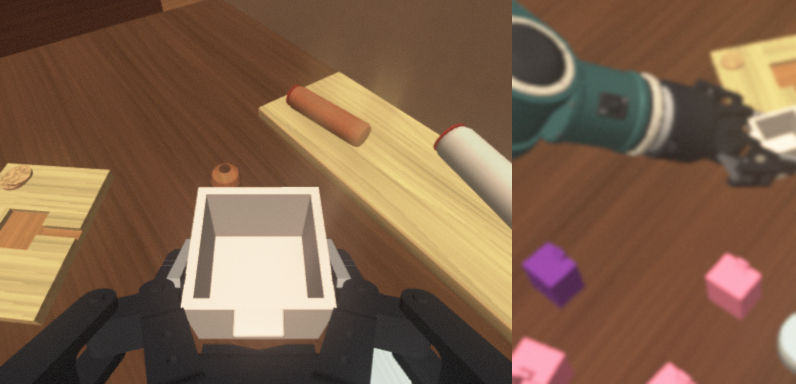

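>>> {"fn": "move_arm", "kwargs": {
  "targets": [
    {"dx":-0.4,"dy":-0.3,"dz":0.19,"ax":0,"ay":0,"az":0,"jaw":0.3},
    {"dx":-0.4,"dy":-0.3,"dz":0.19,"ax":0,"ay":0,"az":0,"jaw":0.3},
    {"dx":-0.4,"dy":-0.3,"dz":0.19,"ax":0,"ay":0,"az":0,"jaw":0.3},
    {"dx":-0.4,"dy":-0.3,"dz":0.19,"ax":0,"ay":0,"az":0,"jaw":0.3},
    {"dx":-0.4,"dy":-0.3,"dz":0.19,"ax":0,"ay":0,"az":0,"jaw":0.3},
    {"dx":-0.4,"dy":-0.3,"dz":0.19,"ax":0,"ay":0,"az":0,"jaw":0.3},
    {"dx":-0.4,"dy":-0.3,"dz":0.19,"ax":0,"ay":0,"az":0,"jaw":0.3},
    {"dx":-0.4,"dy":-0.3,"dz":0.19,"ax":0,"ay":0,"az":0,"jaw":0.3},
    {"dx":-0.4,"dy":-0.3,"dz":0.19,"ax":0,"ay":0,"az":0,"jaw":0.3},
    {"dx":-0.4,"dy":-0.3,"dz":0.19,"ax":0,"ay":0,"az":0,"jaw":0.3}
  ]
}}

```text
time_s: 9.45
tool_pos: [0.4776, -0.1426, 0.1819]
tcp_rot: [3.139, -0.96, 0.955]
wrist_force: [0.4, 0.1, -2.0]
grip_width: 0.0558
finger_force: 37.6
```

>>> {"fn": "move_arm", "kwargs": {
  "targets": [
    {"dx":-0.3,"dy":0,"dz":0.2,"ax":0,"ay":0,"az":0,"jaw":0.3},
    {"dx":-0.3,"dy":0,"dz":0.2,"ax":0,"ay":0,"az":0,"jaw":0.3},
    {"dx":-0.3,"dy":0,"dz":0.2,"ax":0,"ay":0,"az":0,"jaw":0.3},
    {"dx":-0.15,"dy":0,"dz":0.1,"ax":0,"ay":0,"az":0,"jaw":0.3},
    {"dx":-0.15,"dy":0,"dz":0.1,"ax":0,"ay":0,"az":0,"jaw":0.3},
    {"dx":0,"dy":0,"dz":0,"ax":0,"ay":0,"az":0,"jaw":0.3}
  ]
}}

```text
time_s: 10.05
tool_pos: [0.4771, -0.1437, 0.1243]
tcp_rot: [-3.141, -0.962, 0.952]
wrist_force: [-0.5, -0.3, -1.4]
grip_width: 0.0554
finger_force: 37.6
```

Run:
```python
from h import *
p,A=pose();print(p+.155*A[:,2], sensors.get_obs()['wrist_force']);go([.55,-.04,.026])
```

```text
[ 0.55075862 -0.03999743  0.03572584] [-0.47766522 -0.28671302 -1.407064  ]
turn [0. 0. 0.] shift new axes [-0.21 -0.02  0.13] old axes [-0.21 -0.02  0.13] TCP [ 0.476 -0.144  0.115]
```

>>> {"fn": "move_arm", "kwargs": {
  "targets": [
    {"dx":-0.06,"dy":0,"dz":0.04,"ax":0,"ay":0,"az":0,"jaw":0.3},
    {"dx":-0.06,"dy":0,"dz":0.04,"ax":0,"ay":0,"az":0,"jaw":0.3},
    {"dx":-0.04,"dy":0,"dz":0.03,"ax":0,"ay":0,"az":0,"jaw":0.3},
    {"dx":0,"dy":0,"dz":0,"ax":0,"ay":0,"az":0,"jaw":0.3}
  ]
}}

```text
time_s: 10.45
tool_pos: [0.477, -0.1437, 0.117]
tcp_rot: [-3.141, -0.963, 0.953]
wrist_force: [0.6, 0.6, -2.2]
grip_width: 0.0555
finger_force: 37.6
```

>>> {"fn": "move_arm", "kwargs": {
  "targets": [
    {"dx":-0.03,"dy":0,"dz":0.02,"ax":0,"ay":0,"az":0,"jaw":0.3},
    {"dx":0,"dy":0,"dz":0,"ax":0,"ay":0,"az":0,"jaw":0.3}
  ]
}}

```text
time_s: 10.65
tool_pos: [0.477, -0.1437, 0.1156]
tcp_rot: [-3.142, -0.963, 0.953]
wrist_force: [0.2, 0.9, -1.5]
grip_width: 0.0554
finger_force: 37.6
```

>>> {"fn": "move_arm", "kwargs": {
  "targets": [
    {"dx":-0.03,"dy":0,"dz":0.02,"ax":0,"ay":0,"az":0,"jaw":0.3},
    {"dx":0,"dy":0,"dz":0,"ax":0,"ay":0,"az":0,"jaw":0.3}
  ]
}}

```text
time_s: 10.85
tool_pos: [0.477, -0.1437, 0.1141]
tcp_rot: [-3.141, -0.963, 0.953]
wrist_force: [0.3, -1.1, -1.8]
grip_width: 0.0554
finger_force: 37.6
```

>>> {"fn": "move_arm", "kwargs": {
  "targets": [
    {"dx":-0.02,"dy":0,"dz":0.014,"ax":0,"ay":0,"az":0,"jaw":0.3},
    {"dx":0,"dy":0,"dz":0,"ax":0,"ay":0,"az":0,"jaw":0.3}
  ]
}}

```text
time_s: 11.05
tool_pos: [0.477, -0.1437, 0.1132]
tcp_rot: [-3.141, -0.963, 0.953]
wrist_force: [-0.2, 0.2, -1.4]
grip_width: 0.0558
finger_force: 37.6
```

>>> {"fn": "move_arm", "kwargs": {
  "targets": [
    {"dx":-0.02,"dy":0,"dz":0.014,"ax":0,"ay":0,"az":0,"jaw":0.3},
    {"dx":0,"dy":0,"dz":0,"ax":0,"ay":0,"az":0,"jaw":0.3}
  ]
}}

```text
time_s: 11.25
tool_pos: [0.4771, -0.1436, 0.1123]
tcp_rot: [-3.142, -0.963, 0.953]
wrist_force: [0.2, 0.2, -1.4]
grip_width: 0.0554
finger_force: 37.7
```

>>> {"fn": "move_arm", "kwargs": {
  "targets": [
    {"dx":-0.02,"dy":0,"dz":0.014,"ax":0,"ay":0,"az":0,"jaw":0.3},
    {"dx":0,"dy":0,"dz":0,"ax":0,"ay":0,"az":0,"jaw":0.3}
  ]
}}

```text
time_s: 11.45
tool_pos: [0.4772, -0.1436, 0.1121]
tcp_rot: [3.141, -0.965, 0.954]
wrist_force: [-2.0, -2.2, 4.9]
grip_width: 0.0556
finger_force: 38.4
```

>>> {"fn": "move_arm", "kwargs": {
  "targets": [
    {"dx":0,"dy":0,"dz":0,"ax":0,"ay":0,"az":0,"jaw":0.75},
    {"dx":0,"dy":0,"dz":0,"ax":0,"ay":0,"az":0,"jaw":1},
    {"dx":0,"dy":0,"dz":0,"ax":0,"ay":0,"az":0,"jaw":1},
    {"dx":0,"dy":0,"dz":0,"ax":0,"ay":0,"az":0,"jaw":1},
    {"dx":0,"dy":0,"dz":-0.3,"ax":0,"ay":0,"az":0,"jaw":1},
    {"dx":0,"dy":0,"dz":-0.6,"ax":0,"ay":0,"az":0,"jaw":1},
    {"dx":0,"dy":0,"dz":-0.8,"ax":0,"ay":0,"az":0,"jaw":1},
    {"dx":0,"dy":0,"dz":-0.8,"ax":0,"ay":0,"az":0,"jaw":1},
    {"dx":0.6,"dy":0,"dz":-0.4,"ax":0,"ay":0,"az":0,"jaw":1},
    {"dx":0.6,"dy":0,"dz":-0.4,"ax":0,"ay":0,"az":0,"jaw":1},
    {"dx":0.6,"dy":0,"dz":-0.4,"ax":0,"ay":0,"az":0,"jaw":1},
    {"dx":0.6,"dy":0,"dz":-0.4,"ax":0,"ay":0,"az":0,"jaw":1}
  ]
}}

```text
time_s: 12.65
tool_pos: [0.4302, -0.2089, 0.2852]
tcp_rot: [-3.141, -0.962, 0.953]
wrist_force: [0.6, -0.7, -0.7]
grip_width: 0.0853
finger_force: 0.0
```

>>> {"fn": "move_arm", "kwargs": {
  "targets": [
    {"dx":0.6,"dy":0,"dz":-0.4,"ax":0,"ay":-0.5,"az":0,"jaw":1},
    {"dx":0,"dy":0,"dz":0,"ax":0,"ay":-1,"az":0,"jaw":1},
    {"dx":0,"dy":0,"dz":0,"ax":0,"ay":-1,"az":0,"jaw":1},
    {"dx":0,"dy":0,"dz":0,"ax":0,"ay":-1,"az":0,"jaw":1},
    {"dx":0,"dy":0,"dz":0,"ax":0,"ay":-1,"az":0,"jaw":1},
    {"dx":0,"dy":0,"dz":0,"ax":0,"ay":-1,"az":0,"jaw":1},
    {"dx":0,"dy":0,"dz":0,"ax":0,"ay":-1,"az":0,"jaw":1},
    {"dx":0,"dy":0,"dz":0,"ax":0,"ay":-1,"az":0,"jaw":1},
    {"dx":0,"dy":0,"dz":0,"ax":0,"ay":-1,"az":0,"jaw":1},
    {"dx":0,"dy":0,"dz":0,"ax":0,"ay":-1,"az":0,"jaw":1},
    {"dx":0,"dy":0,"dz":0,"ax":0,"ay":-1,"az":0,"jaw":1},
    {"dx":0,"dy":0,"dz":0,"ax":0,"ay":-1,"az":0,"jaw":1}
  ]
}}

```text
time_s: 13.85
tool_pos: [0.4304, -0.2084, 0.3133]
tcp_rot: [3.141, -0.039, 0.952]
wrist_force: [0.3, 0.2, 0.1]
grip_width: 0.0852
finger_force: 0.0
```

Run:
```python
from h import *
o=sensors.get_obs();print(o['time_s'],o['tool_pos'],o['tcp_rot'])
np.save('E3.npy',wristE());w=vision.get_image('wrist');t=vision.get_image('top');cv2.imwrite('pics/w3.png',w);cv2.imwrite('pics/t3.png',t)
i=cv2.resize(t[180:260,210:300],None,fx=4,fy=4,interpolation=cv2.INTER_CUBIC)
c=np.zeros((384,800,3),np.uint8);c[:,:440]=w[:,36:476];c[:320,440:800]=i[:, :360];cv2.imwrite('pics/c3.png',c)
```

```text
13.85 [ 0.43044552 -0.20839031  0.31330719] [ 3.14128815 -0.03900016  0.95230465]
```

View pics/c3.png

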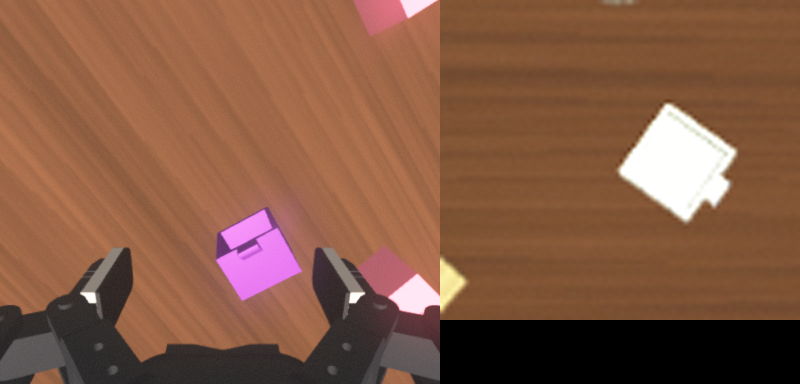

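Run:
```python
from h import *
u=[((a-440+.5)/4-.5+210,(b+.5)/4-.5+180) for a,b in[(668,103),(737,153),(688,221),(619,172)]]
w=world("top",u,.044)[:,:2];print([round(float(np.linalg.norm(w[i]-w[i-1])),4) for i in range(4)])
# lip edge corners: x=+.028: 737 -> y=+.028? lip dir down-right; y=z cross x
h=.028;y,t,r=fit(np.array([[-h,h],[h,h],[h,-h],[-h,-h]]),w);print('pot x yaw',y,t,r)
y2,t2,_=fit(np.array([[-h,-h],[h,-h],[h,h],[-h,h]]),w);print(y2,_)
Rt=R.from_euler('xyz',[np.pi,0,y+np.pi]).as_matrix()
go([*t,.030],Rt);go([*t,.030],Rt,.1)
```

```text
[0.0563, 0.0566, 0.0557, 0.0561]
pot x yaw -2.190505406761486 [ 0.55138024 -0.03817773] 0.00032785104982824276
-2.161783507048518 0.04699878314921768
turn [ 0.01 -0.52  0.05] shift new axes [ 5.19 -0.01  3.21] old axes [5.05 0.01 3.42] TCP [ 0.551 -0.038  0.185]
turn [ 0.01 -0.52  0.05] shift new axes [ 5.19 -0.01  0.71] old axes [5.16 0.01 0.92] TCP [ 0.551 -0.038  0.285]
```

>>> {"fn": "move_arm", "kwargs": {
  "targets": [
    {"dx":0,"dy":0,"dz":0,"ax":0,"ay":-0.52,"az":0.05,"jaw":1},
    {"dx":0.7,"dy":0,"dz":0.1,"ax":0,"ay":0,"az":0,"jaw":1},
    {"dx":0.8,"dy":0,"dz":0.1,"ax":0,"ay":0,"az":0,"jaw":1},
    {"dx":0.8,"dy":0,"dz":0.1,"ax":0,"ay":0,"az":0,"jaw":1},
    {"dx":0.8,"dy":0,"dz":0.1,"ax":0,"ay":0,"az":0,"jaw":1},
    {"dx":0.8,"dy":0,"dz":0.1,"ax":0,"ay":0,"az":0,"jaw":1},
    {"dx":0.8,"dy":0,"dz":0.1,"ax":0,"ay":0,"az":0,"jaw":1},
    {"dx":0.49,"dy":0,"dz":0.1,"ax":0,"ay":0,"az":0,"jaw":1},
    {"dx":0,"dy":0,"dz":0,"ax":0,"ay":0,"az":0,"jaw":1},
    {"dx":0,"dy":0,"dz":0,"ax":0,"ay":0,"az":0,"jaw":1}
  ]
}}

```text
time_s: 14.95
tool_pos: [0.5515, -0.0401, 0.2848]
tcp_rot: [-3.14, -0.002, 0.949]
wrist_force: [-0.3, -0.4, 0.3]
grip_width: 0.0858
finger_force: 0.0
```

Run:
```python
from h import *
Rt=R.from_euler('xyz',[np.pi,0,-2.1905+np.pi]).as_matrix()
go([.5514,-.0382,.032],Rt)
```

```text
turn [-0.02 -0.02 -0.03] shift new axes [ 0.04 -0.03  2.44] old axes [ 0.03 -0.03  2.44] TCP [ 0.551 -0.038  0.187]
```

>>> {"fn": "move_arm", "kwargs": {
  "targets": [
    {"dx":0.03,"dy":-0.03,"dz":0.4,"ax":0,"ay":0,"az":0,"jaw":1},
    {"dx":0,"dy":0,"dz":0.5,"ax":0,"ay":0,"az":0,"jaw":1},
    {"dx":0,"dy":0,"dz":0.5,"ax":0,"ay":0,"az":0,"jaw":1},
    {"dx":0,"dy":0,"dz":0.5,"ax":0,"ay":0,"az":0,"jaw":1},
    {"dx":0,"dy":0,"dz":0.4,"ax":0,"ay":0,"az":0,"jaw":1},
    {"dx":0,"dy":0,"dz":0.14,"ax":0,"ay":0,"az":0,"jaw":1},
    {"dx":0,"dy":0,"dz":0,"ax":0,"ay":0,"az":0,"jaw":0.6},
    {"dx":0,"dy":0,"dz":0,"ax":0,"ay":0,"az":0,"jaw":0.3},
    {"dx":0,"dy":0,"dz":0,"ax":0,"ay":0,"az":0,"jaw":0.3},
    {"dx":0,"dy":0,"dz":0,"ax":0,"ay":0,"az":0,"jaw":0.3},
    {"dx":0,"dy":0,"dz":0,"ax":0,"ay":0,"az":0,"jaw":0.3},
    {"dx":0,"dy":0,"dz":0,"ax":0,"ay":0,"az":0,"jaw":0.3}
  ],
  "grip_force": 35
}}

```text
time_s: 16.15
tool_pos: [0.5523, -0.0377, 0.1883]
tcp_rot: [3.14, -0.002, 0.949]
wrist_force: [-0.3, -0.2, 5.1]
grip_width: 0.0554
finger_force: 39.1
```

>>> {"fn": "move_arm", "kwargs": {
  "targets": [
    {"dx":0,"dy":0,"dz":-0.2,"ax":0,"ay":0,"az":0,"jaw":0.3},
    {"dx":0,"dy":0,"dz":-0.5,"ax":0,"ay":0,"az":0,"jaw":0.3},
    {"dx":0,"dy":0,"dz":-0.7,"ax":0,"ay":0,"az":0,"jaw":0.3},
    {"dx":0,"dy":0,"dz":-0.7,"ax":0,"ay":0,"az":0,"jaw":0.3},
    {"dx":0,"dy":0,"dz":0,"ax":0,"ay":0,"az":0,"jaw":0.3}
  ]
}}

```text
time_s: 16.65
tool_pos: [0.5531, -0.0376, 0.2751]
tcp_rot: [3.136, -0.005, 0.949]
wrist_force: [-0.1, 0.5, -1.8]
grip_width: 0.0554
finger_force: 38.2
```

Run:
```python
from h import *
Rt=R.from_euler('xyz',[np.pi,0,-.711+np.pi]).as_matrix()
go([.4815,.2530,.12],Rt)
```

```text
turn [  0.11   0.   -18.52] shift new axes [6.1  4.34 0.  ] old axes [ 4.86 -5.69 -0.01] TCP [0.482 0.253 0.275]
```

>>> {"fn": "move_arm", "kwargs": {
  "targets": [
    {"dx":0.486,"dy":-0.569,"dz":0,"ax":0,"ay":0,"az":0,"jaw":0.3},
    {"dx":0.486,"dy":-0.569,"dz":0,"ax":0,"ay":0,"az":0,"jaw":0.3},
    {"dx":0.486,"dy":-0.569,"dz":0,"ax":0,"ay":0,"az":0,"jaw":0.3},
    {"dx":0.486,"dy":-0.569,"dz":0,"ax":0,"ay":0,"az":0,"jaw":0.3},
    {"dx":0.486,"dy":-0.569,"dz":0,"ax":0,"ay":0,"az":0,"jaw":0.3},
    {"dx":0.486,"dy":-0.569,"dz":0,"ax":0,"ay":0,"az":0,"jaw":0.3},
    {"dx":0.486,"dy":-0.569,"dz":0,"ax":0,"ay":0,"az":0,"jaw":0.3},
    {"dx":0.486,"dy":-0.569,"dz":0,"ax":0,"ay":0,"az":0,"jaw":0.3},
    {"dx":0.486,"dy":-0.569,"dz":0,"ax":0,"ay":0,"az":0,"jaw":0.3},
    {"dx":0.486,"dy":-0.569,"dz":0,"ax":0,"ay":0,"az":0,"jaw":0.3}
  ]
}}

```text
time_s: 17.65
tool_pos: [0.4792, 0.2536, 0.2708]
tcp_rot: [-3.141, -0.0, 0.949]
wrist_force: [1.1, -0.6, -1.4]
grip_width: 0.0556
finger_force: 38.1
```

>>> {"fn": "move_arm", "kwargs": {
  "targets": [
    {"dx":0,"dy":0,"dz":0,"ax":0,"ay":0,"az":-0.92,"jaw":0.3},
    {"dx":0,"dy":0,"dz":0,"ax":0,"ay":0,"az":-0.92,"jaw":0.3},
    {"dx":0,"dy":0,"dz":0,"ax":0,"ay":0,"az":-0.92,"jaw":0.3},
    {"dx":0,"dy":0,"dz":0,"ax":0,"ay":0,"az":-0.92,"jaw":0.3},
    {"dx":0,"dy":0,"dz":0,"ax":0,"ay":0,"az":-0.92,"jaw":0.3},
    {"dx":0,"dy":0,"dz":0,"ax":0,"ay":0,"az":-0.92,"jaw":0.3},
    {"dx":0,"dy":0,"dz":0,"ax":0,"ay":0,"az":-0.92,"jaw":0.3},
    {"dx":0,"dy":0,"dz":0,"ax":0,"ay":0,"az":-0.92,"jaw":0.3},
    {"dx":0,"dy":0,"dz":0,"ax":0,"ay":0,"az":-0.92,"jaw":0.3},
    {"dx":0,"dy":0,"dz":0,"ax":0,"ay":0,"az":-0.92,"jaw":0.3}
  ]
}}

```text
time_s: 18.65
tool_pos: [0.4796, 0.2524, 0.2707]
tcp_rot: [-3.141, -0.001, 1.688]
wrist_force: [0.7, -0.3, -2.1]
grip_width: 0.0554
finger_force: 38.1
```

>>> {"fn": "move_arm", "kwargs": {
  "targets": [
    {"dx":0,"dy":0,"dz":0,"ax":0,"ay":0,"az":-0.92,"jaw":0.3},
    {"dx":0,"dy":0,"dz":0,"ax":0,"ay":0,"az":-0.92,"jaw":0.3},
    {"dx":0,"dy":0,"dz":0,"ax":0,"ay":0,"az":-0.92,"jaw":0.3},
    {"dx":0,"dy":0,"dz":0,"ax":0,"ay":0,"az":-0.92,"jaw":0.3},
    {"dx":0,"dy":0,"dz":0,"ax":0,"ay":0,"az":-0.92,"jaw":0.3},
    {"dx":0,"dy":0,"dz":0,"ax":0,"ay":0,"az":-0.92,"jaw":0.3},
    {"dx":0,"dy":0,"dz":0,"ax":0,"ay":0,"az":-0.92,"jaw":0.3},
    {"dx":0,"dy":0,"dz":0,"ax":0,"ay":0,"az":-0.92,"jaw":0.3},
    {"dx":0,"dy":0,"dz":0,"ax":0,"ay":0,"az":-0.92,"jaw":0.3},
    {"dx":0,"dy":0,"dz":0,"ax":0,"ay":0,"az":-0.92,"jaw":0.3},
    {"dx":0,"dy":0,"dz":0,"ax":0,"ay":0,"az":0,"jaw":0.3},
    {"dx":0,"dy":0,"dz":0,"ax":0,"ay":0,"az":0,"jaw":0.3}
  ]
}}

```text
time_s: 19.85
tool_pos: [0.4798, 0.2525, 0.2711]
tcp_rot: [3.141, -0.001, 2.419]
wrist_force: [0.6, 0.0, -1.6]
grip_width: 0.0553
finger_force: 38.1
```

Run:
```python
from h import *
Rt=R.from_euler('xyz',[np.pi,0,-.711+np.pi]).as_matrix()
go([.4815,.2530,.064],Rt)
E=wristE();w=vision.get_image('wrist');
m=vision.camera_model('wrist');Ei=np.linalg.inv(E);K,D=np.array(m['mtx']),np.array(m['dist_coeffs'])
c,s=np.cos(-.711),np.sin(-.711)
P=np.array([[.4815+c*x-s*y,.253+s*x+c*y,.02] for x,y in((.032,.032),(.032,-.032),(-.032,-.032),(-.032,.032),(.09,.12),(.09,-.12),(-.09,-.12),(-.09,.12))])
for u in cv2.projectPoints(P,cv2.Rodrigues(Ei[:3,:3])[0],Ei[:3,3],K,D)[0][:,0]: cv2.circle(w,tuple(int(round(v)) for v in u),3,(255,0,0),-1)
cv2.imwrite('pics/w4.png',w)
```

```text
turn [ 0.01 -0.01 -0.14] shift new axes [-0.02  0.04  1.3 ] old axes [-0.03  0.04  1.3 ] TCP [0.482 0.253 0.219]
```

View pics/w4.png

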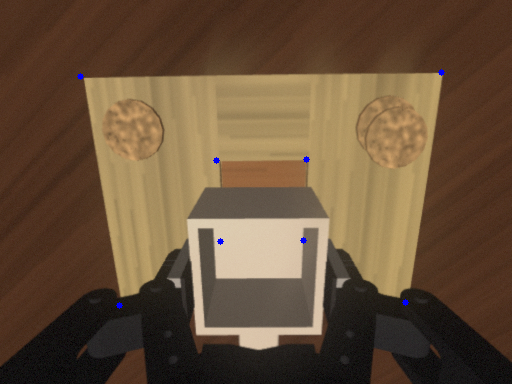

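>>> {"fn": "move_arm", "kwargs": {
  "targets": [
    {"dx":-0.03,"dy":0.06,"dz":0.1,"ax":0,"ay":0,"az":-0.14,"jaw":0.3},
    {"dx":0,"dy":0,"dz":0.3,"ax":0,"ay":0,"az":0,"jaw":0.3},
    {"dx":0,"dy":0,"dz":0.4,"ax":0,"ay":0,"az":0,"jaw":0.3},
    {"dx":0,"dy":0,"dz":0.4,"ax":0,"ay":0,"az":0,"jaw":0.3},
    {"dx":0,"dy":0,"dz":0.2,"ax":0,"ay":0,"az":0,"jaw":0.3},
    {"dx":0,"dy":0,"dz":0,"ax":0,"ay":0,"az":0,"jaw":0.3},
    {"dx":0,"dy":0,"dz":0,"ax":0,"ay":0,"az":0,"jaw":0.3}
  ]
}}

```text
time_s: 20.6
tool_pos: [0.4824, 0.2541, 0.2155]
tcp_rot: [3.14, -0.001, 2.433]
wrist_force: [0.1, 0.1, -1.9]
grip_width: 0.0555
finger_force: 38.1
```

>>> {"fn": "move_arm", "kwargs": {
  "targets": [
    {"dx":0,"dy":0,"dz":0.08,"ax":0,"ay":0,"az":0,"jaw":0.3},
    {"dx":0,"dy":0,"dz":0.06,"ax":0,"ay":0,"az":0,"jaw":0.3},
    {"dx":0,"dy":0,"dz":0.05,"ax":0,"ay":0,"az":0,"jaw":0.3},
    {"dx":0,"dy":0,"dz":0.05,"ax":0,"ay":0,"az":0,"jaw":0.3},
    {"dx":0,"dy":0,"dz":0,"ax":0,"ay":0,"az":0,"jaw":0.3}
  ]
}}

```text
time_s: 21.1
tool_pos: [0.4825, 0.2538, 0.2059]
tcp_rot: [3.14, -0.0, 2.432]
wrist_force: [-0.6, 0.3, -2.4]
grip_width: 0.0557
finger_force: 38.1
```

Inside the recess edge (2 mm deep) with no contact; continue slowly.

>>> {"fn": "move_arm", "kwargs": {
  "targets": [
    {"dx":0,"dy":0,"dz":0.05,"ax":0,"ay":0,"az":0,"jaw":0.3},
    {"dx":0,"dy":0,"dz":0.05,"ax":0,"ay":0,"az":0,"jaw":0.3},
    {"dx":0,"dy":0,"dz":0,"ax":0,"ay":0,"az":0,"jaw":0.3}
  ]
}}

```text
time_s: 21.4
tool_pos: [0.4824, 0.2538, 0.2018]
tcp_rot: [3.141, -0.0, 2.432]
wrist_force: [-0.4, -1.1, -2.2]
grip_width: 0.0554
finger_force: 38.1
```

>>> {"fn": "move_arm", "kwargs": {
  "targets": [
    {"dx":0,"dy":0,"dz":0.03,"ax":0,"ay":0,"az":0,"jaw":0.3},
    {"dx":0,"dy":0,"dz":0,"ax":0,"ay":0,"az":0,"jaw":0.3}
  ]
}}

```text
time_s: 21.6
tool_pos: [0.4825, 0.2539, 0.2008]
tcp_rot: [3.14, -0.0, 2.432]
wrist_force: [-0.1, -0.8, -2.1]
grip_width: 0.0552
finger_force: 38.1
```

>>> {"fn": "move_arm", "kwargs": {
  "targets": [
    {"dx":0,"dy":0,"dz":0.025,"ax":0,"ay":0,"az":0,"jaw":0.3},
    {"dx":0,"dy":0,"dz":0,"ax":0,"ay":0,"az":0,"jaw":0.3}
  ]
}}

```text
time_s: 21.8
tool_pos: [0.4826, 0.254, 0.2003]
tcp_rot: [3.14, 0.0, 2.432]
wrist_force: [-1.2, 0.0, 4.2]
grip_width: 0.0552
finger_force: 38.6
```

>>> {"fn": "move_arm", "kwargs": {
  "targets": [
    {"dx":0,"dy":0,"dz":0.02,"ax":0,"ay":0,"az":0,"jaw":0.3},
    {"dx":0,"dy":0,"dz":0,"ax":0,"ay":0,"az":0,"jaw":0.3}
  ]
}}

```text
time_s: 22.0
tool_pos: [0.4825, 0.2541, 0.2003]
tcp_rot: [3.14, 0.001, 2.432]
wrist_force: [-2.5, -2.1, 11.5]
grip_width: 0.0554
finger_force: 39.7
```

Floor contact at the expected height (0.2003 vs 0.2003 predicted). Release and withdraw.

>>> {"fn": "move_arm", "kwargs": {
  "targets": [
    {"dx":0,"dy":0,"dz":-0.02,"ax":0,"ay":0,"az":0,"jaw":0.3},
    {"dx":0,"dy":0,"dz":0,"ax":0,"ay":0,"az":0,"jaw":0.7},
    {"dx":0,"dy":0,"dz":0,"ax":0,"ay":0,"az":0,"jaw":1},
    {"dx":0,"dy":0,"dz":0,"ax":0,"ay":0,"az":0,"jaw":1},
    {"dx":0,"dy":0,"dz":0,"ax":0,"ay":0,"az":0,"jaw":1},
    {"dx":0,"dy":0,"dz":-0.2,"ax":0,"ay":0,"az":0,"jaw":1},
    {"dx":0,"dy":0,"dz":-0.5,"ax":0,"ay":0,"az":0,"jaw":1},
    {"dx":0,"dy":0,"dz":-0.8,"ax":0,"ay":0,"az":0,"jaw":1},
    {"dx":0,"dy":0,"dz":-0.8,"ax":0,"ay":0,"az":0,"jaw":1},
    {"dx":0,"dy":0,"dz":-0.8,"ax":0,"ay":0,"az":0,"jaw":1},
    {"dx":0.8,"dy":0,"dz":-0.8,"ax":0,"ay":0,"az":0,"jaw":1},
    {"dx":0.8,"dy":0,"dz":0,"ax":0,"ay":0,"az":0,"jaw":1}
  ]
}}

```text
time_s: 23.2
tool_pos: [0.4344, 0.2966, 0.3604]
tcp_rot: [3.133, 0.002, 2.43]
wrist_force: [-0.4, 0.9, 0.1]
grip_width: 0.0856
finger_force: 0.0
```

Run:
```python
from h import *
np.save('E5.npy',wristE());w=vision.get_image('wrist');cv2.imwrite('pics/w5.png',w)
print(sensors.get_obs()['time_s'])
```

```text
23.25
```

View pics/w5.png

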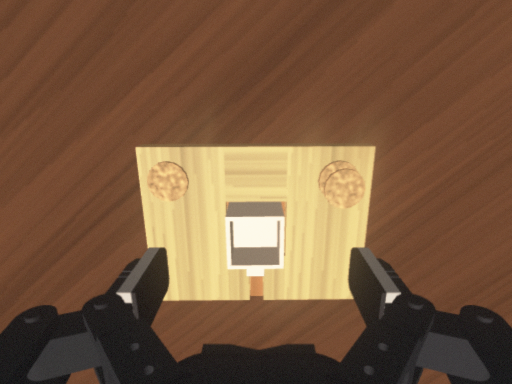

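The picture shows the pot in the recess, mouth up. Its lip at (255,271) points straight down the groove at (257,287), its sides are parallel to the board, and the gripper is clear of everything.

```bash
python3 -c "
from bench import order;print(order.sign_off())"
```

```text
the job is handed in; nothing more can be done
None
```

The white pot stands upright in the recess with its lip along the drip groove. I let go of it, never touched the jar, shaker or tin, and handed the job in at about 23 s; the sign-off returned no verdict.

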